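# Set the extractor's damper arm and switch the fan on

## Task

Get the kitchen extractor going: first push the damper arm on top of the fan housing round with one finger until it points at the small raised tab clipped on the dial's rim, and leave it there. Then push the toggle on the switch post all the way down to switch on. Only push: do not lift the damper arm up its spindle, and leave the loose crockery, canister and utensils where they are.

Things in the scene. Friction and masses are not known exactly. Their poses are not given: they have to be found in the camera images.
- damper_pivot (a point): The damper arm's upright spindle where it meets the top of the fan housing, 170 mm above the counter. The housing is a fixed blue box, 220 x 220 x 170 mm high, round grille in front, duct collar behind; this point is the centre of its flat top. z up, x towards the housing's back (the front, -x, roughly faces the robot). It stands left or right. Nothing on its top is higher than the arm's post.
- pointer_tip (a point): Pointed end of the steel damper arm, 88.5 mm from the spindle, 10 mm above the housing's top. Flat bar 14 mm wide, 6 to 14 mm above the top, turning on the spindle (hub 32 mm across, 20 mm high; spindle end 30 mm high). x axis points from tip to spindle, z up. It stays where it is left (friction, about 1.2 N at the post). It could be raised on its spindle against a weak spring, but must not be.
- pointer_post (a point): The upright round steel post on the damper arm for a finger to push: 12 mm thick, 70 mm from the spindle, from 12 to 54 mm above the housing's top. This point is on the post's axis, 34 mm above the housing's top (20 mm below the post's upper end).
- damper (a joint): Angle of the damper arm in rad, stops at -1.4 and +1.4; 0 when it points to the front of the housing (-x of damper_pivot), growing anticlockwise seen from above. It starts between -1.25 and -0.6, so the tab always lies further in the growing direction.
- index_tab (a point): Where pointer_tip is when the arm points exactly at the tab (88.5 mm from the spindle, 10 mm above the housing's top). The tab is a fixed aluminium block on the dial's rim, 16 mm wide, from 93 to 107 mm from the spindle, 14 mm high above the housing's top; the arm clears it. x axis points to the spindle.
- toggle_pivot (a point): Pivot of the toggle, in the middle of the white switch plate on the front of a fixed tiled post (150 mm wide, 143 mm high with its wooden cap), 88 mm above the counter. z up, x level into the post; the front (-x) roughly faces the robot. Plate face and cap edge lie within 5 mm of this point in x. The post stands on the other side from the fan.
- toggle_tip (a point): Centre of the round end (11 mm across) of the white toggle lever, 38 mm from toggle_pivot; the lever is 8 mm thick. Off, it slopes up and out of the plate (tip 31 mm in front of and 21 mm above the pivot); on, it slopes down as much (tip 31 mm in front, 21 mm below).
- toggle (a joint): Angle of the toggle in rad: 0 off (up), 1.2 at the lower stop (on). It stays wherever it is left; about 2 N on its end moves it down.
- chapati_board: round beech chapati board, 170 mm across, 30 mm high; origin under its centre
- rolling_pin: steel rolling pin lying on the chapati board, 38 mm thick, 200 mm long over its handles; origin at the underside of its middle
- canister: green plastic canister with clip-on lid, 98 mm across, 133 mm high; origin under its centre
- flat_spatula: flat aluminium spatula lying on the counter, 290 mm long, 75 mm wide, 7 mm high; origin at its underside, 150 mm from the blade's end
- saucer: white ceramic saucer, 124 mm across, 18 mm high; origin under its centre
- tumbler: steel tumbler, 64 mm across, 85 mm high; origin under its centre
- spice_jar: small amber glass jar with steel lid, 46 mm across, 90 mm high; origin under its centre
Mind the look-alikes: they are no part of the job. There is more than one size of the part that bears toggle_pivot; the job needs the middle-sized.

How it is judged:
On the way, in this order (a step that is already met when the one before it is completed fails the run):
1. the damper arm points at the tab (horizontal distance between pointer_tip and index_tab below 0.008 m and contact force between the fingers and damper below 0.1 N), for 0.2 s.
2. the toggle is pushed down (value of joint toggle above 1 rad), for 0.2 s.
At the end, for the whole second after the job is handed in: The arm's tip is within 8 mm of pointing at the tab's middle (within the tab's width), arm down on its seat, the toggle past 1.0 of its 1.2 rad, and no loose thing moved more than 20 mm (horizontal distance between pointer_tip and index_tab below 0.008 m and value of joint toggle above 1 rad and height (world z) of pointer_tip below 0.184 m and not (distance of chapati_board from where it was at the start of the episode above 0.02 m) and not (distance of rolling_pin from where it was at the start of the episode above 0.02 m) and not (distance of canister from where it was at the start of the episode above 0.02 m) and not (distance of flat_spatula from where it was at the start of the episode above 0.02 m) and not (distance of saucer from where it was at the start of the episode above 0.02 m) and not (distance of tumbler from where it was at the start of the episode above 0.02 m) and not (distance of spice_jar from where it was at the start of the episode above 0.02 m)); the robot touches nothing.
It fails at once if the damper arm is lifted more than 5 mm up its spindle (height (world z) of pointer_tip above 0.185 m).
It fails at once if the fan is switched on while the arm is away from the tab (value of joint toggle above 0.7 rad and horizontal distance between pointer_tip and index_tab above 0.014 m).
It fails at once if a utensil or piece of crockery is shoved, lifted or knocked over (more than 20 mm) (distance of any of chapati_board, rolling_pin, canister, flat_spatula, saucer, tumbler, spice_jar from where it was at the start of the episode above 0.02 m).
It also fails if it takes over 56 s, if anything falls off the work surface, if the arm or the gripper's body presses on something with over 40 N, if the wrist force passes 120 N, or if a joint passes its speed limit or range.

## Robot

A 7-joint arm with a two-finger parallel gripper is mounted at the origin on the work surface. World frame = base frame: x ahead of the robot, y to its left, z up, the work surface at z = 0. Lengths are in m, angles in rad, forces in N, time in s.
With the tool pointing down it reaches from about 0.425 to 0.925 m from the base axis. Payload 6.8 kg.
Tool frame: the origin (TCP) lies midway between the tips of the shut fingers; the grasp point (between the pads) lies 19 mm behind it; z points along the fingers, y is the direction in which the jaws open and shut (so a half turn about z gives the same grasp; the last joint's range is limited). The gripper opens to 85 mm and grips with 20 to 120 N. Pads are 22 mm wide; open, the fingers measure 114 mm over their backs; the gripper's body (76 mm by 85 mm) begins 54 mm behind the grasp point. The pads swing forward as they close: fully open they stand 13 mm farther back than shut.
Start: joints at [1.029, 0.477, 0.022, 1.555, -0.011, 1.109, -0.083], TCP at [0.284, -0.612, 0.231] pointing down, gripper open.
Joint ranges: [-2.96, 2.96], [-0.34, 2.1], [-1.41, 1.46], [0.24, 2.44], [-1.37, 4.51], [0.17, 1.92], [-2.96, 2.96]. Speed limits (rad/s): [2.39, 2.39, 3.14, 3.14, 3.14, 3.14, 3.14].

## Interface

Orientations are given as a unit quaternion [w, x, y, z].
In Python, from station import readout, eyes, ticket gives the robot as it stands. The module is installed in compiled form; this text tells all that it offers.
- The arm moves only by the shell command python3 -m crank 'ROWS' [FORCE]. ROWS is JSON, a list of rows, each an object of numbers: "jaw": the opening in per cent of the stroke, from 0 (shut) to 100 (fully open); "x", "y", "z": the shift along the tool's x, y, z in mm; "ax", "ay", "az": the turn, a rotation vector about the tool's x, y, z in degrees. In form: [{"jaw": .., "x": .., "y": .., "z": .., "ax": .., "ay": .., "az": ..}, ...]. A call has 1 to 12 rows; each row shifts and turns the commanded pose from where the row before left it, along the tool's axes as they then stand; what a row does not reach is not made up. A row lasts 1/8 s, in which the tool goes at most 62.5 mm and 10.7 degrees, less where a joint would pass 70% of its speed; a pose out of reach is approached as far as the arm can. A call with a gripper value outside its range is refused whole. The fingers move at their own pace and stop on an object; FORCE is the grip in N (left out, the last holds). Time passes only in rows, so rows that do not move let the fingers close. It gives the time, the measured TCP pose, the force and the opening at its end, in the units of the state.
- readout.get_obs(): the state, without advancing time (a new reading comes with each control period).
- eyes.read_camera(name): name is "scene" or "top" or "wrist"; returns (picture, depth): 384x512x3 uint8, red, green, blue; 384x512 float32, m along the optical axis (not along the pixel's ray), 0 where there is no reading.
- eyes.calibration(name): a dict with "fx", "fy", "cx", "cy" (pixels), "k1" (the pictures are not rectified: a ray, as slopes to the right and down, at radius r is drawn at 1 + k1 r^2 times it, then the intrinsics apply), "R" (3x3) and "t" (3): a world point X has camera coordinates R X + t. Camera axes: x right, y down, z forward; pixel columns grow to the right and rows downward; lengths in m; the calibration is good to about 2 mm. A picture is of the moment at which its call begins: read the wrist's pose just before it. calibration takes no time and is no camera call; for the wrist camera it gives the pose at the moment of the call.
- ticket.hand_in(): hands the job in, once; it reports no verdict.
The state is a dict: "t": time; "q": joint angles; "joint_vel": joint speeds; "joint_torque": joint torques, N m; "eef_pos": TCP position; "tool_rot": TCP orientation; "contact_force": force on the tool from outside, world axes, zero at the start; "torque": the same for the moment, N m; "gripper_width": opening from 0.0 (shut) to 1.0 (fully open).
Only numpy, scipy, OpenCV 4.12 (cv2) and the standard library are available. Lean on these libraries where they do the work, as an engineer would, in place of code of your own. Each camera call takes 0.05 s, during which the arm holds its last target. There are 200 camera calls.

## Working session

There is one attempt and no reset: what is moved stays moved. The work goes in short steps, Python scripts to look and compute and a shell command to move; the robot and the scene stay as the last step left them, time stands still between calls to the robot, and variables do not carry over. Pictures are saved under pics/ and viewed, about 8 in all and at most 12, crops included, and the job is handed in when it is done.

```bash
mkdir -p pics; cat > h.py <<'E'
import numpy as np, cv2
from station import readout, eyes, ticket
from scipy.spatial.transform import Rotation as Ro
def shot(n,f):
    c=eyes.calibration(n); p,d=eyes.read_camera(n); cv2.imwrite('pics/%s.png'%f,p[:,:,::-1]); np.savez('pics/%s.npz'%f,p=p,d=d,**{k:np.array(v) for k,v in c.items()})
def ray(z,u,v):
    k=float(z['k1']); a=np.array([(u-z['cx'])/z['fx'],(v-z['cy'])/z['fy']]); s=a.copy()
    for _ in range(20): s=a/(1+k*(s@s))
    return np.array([s[0],s[1],1])
def pt(f,u,v,zh=None):
    z=np.load('pics/%s.npz'%f); r=ray(z,u,v); R,t=z['R'],z['t']
    if zh is None:
        return R.T@(r*np.median(z['d'][v-1:v+2,u-1:u+2])-t)
    o=-R.T@t; w=R.T@r; return o+w*(zh-o[2])/w[2]
def proj(f,X):
    z=np.load('pics/%s.npz'%f); c=z['R']@np.array(X)+z['t']; s=c[:2]/c[2]; s=s*(1+float(z['k1'])*(s@s)); return s[0]*z['fx']+z['cx'],s[1]*z['fy']+z['cy']
def st():
    o=readout.get_obs(); print('t',o['t'],'p',np.round(o['eef_pos'],4),'q',np.round(o['tool_rot'],4),'F',np.round(o['contact_force'],2),'w',o['gripper_width'],'j',np.round(o['q'],2))
    R=Ro.from_quat(np.roll(o['tool_rot'],-1)).as_matrix(); print(np.round(R,3)); return np.array(o['eef_pos']),R
E
python3 - <<'E'
from h import *
st(); shot('scene','s0'); shot('top','t0')
a=cv2.imread('pics/s0.png');b=cv2.imread('pics/t0.png')
for f in('s0','t0'):
    z=np.load('pics/%s.npz'%f); print(-z['R'].T@z['t'])
E
```

```text
t 0.0 p [ 0.2835 -0.6119  0.2303] q [-9.000e-04  9.766e-01  2.152e-01 -3.000e-04] F [-0.27 -0.73 -0.11] w 0.999691796067727 j [ 1.03  0.48  0.02  1.56 -0.01  1.11 -0.08]
[[ 0.907  0.42  -0.001]
 [ 0.42  -0.907  0.002]
 [-0.    -0.002 -1.   ]]
[ 1.37175555 -0.17508587  0.76046621]
[ 0.28041026 -0.10651389  1.7718347 ]
```

View pics/s0.png

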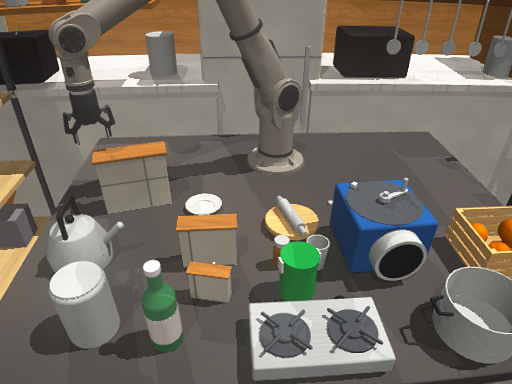

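View pics/t0.png

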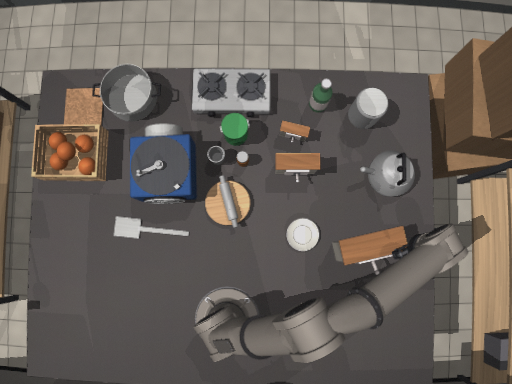

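Scene camera looks from the far side. In the top view the fan is at (162,167), with the arm pointing left and the tab near (178,187). There are three tiled posts: small (295,130), middle (298,163) and large (375,245). I'll measure them and check in one enlarged crop.

```bash
python3 - <<'E'
from h import *
b=cv2.imread('pics/t0.png')
A=cv2.resize(b[130:205,125:200],(600,600),interpolation=3)[:, :]
B=cv2.resize(b[115:190,265:340],(600,600),interpolation=3)
cv2.imwrite('pics/c1.png',cv2.resize(np.hstack([A,B]),(800,400)))
for u,v in [(295,130),(298,158),(375,245)]: print('post',pt('t0',u,v))
for (u,v) in [(277,153),(320,153),(277,170),(320,170)]: print(pt('t0',u,v,.143))
for (u,v) in [(132,137),(191,135),(133,199),(192,198)]: print('fan',pt('t0',u,v),pt('t0',u,v,.17))
for u,v in [(228,200),(302,235),(235,127),(215,155),(242,157),(127,227),(370,110),(390,170),(320,90)]: print('obj',pt('t0',u,v))
E
```

```text
post [ 0.70385548 -0.24417701  0.09683464]
post [ 0.59025348 -0.25160117  0.14086002]
post [ 0.28341719 -0.51030655  0.20606681]
[ 0.60675943 -0.1762549   0.143     ]
[ 0.60944258 -0.33035165  0.143     ]
[ 0.54528432 -0.17681018  0.143     ]
[ 0.54780159 -0.33016614  0.143     ]
fan [0.65536638 0.34447425 0.16333353] [0.65381237 0.34260512 0.17      ]
fan [7.02728951e-01 1.54902448e-01 4.91393860e-04] [0.66231519 0.12988622 0.17      ]
fan [0.44714881 0.37355965 0.00256625] [0.4313696  0.32812815 0.17      ]
fan [0.4481013  0.13336238 0.06851462] [0.43811011 0.11907033 0.17      ]
obj [ 4.42714740e-01 -3.38593543e-04  6.84469743e-02]
obj [ 0.31929525 -0.28094356  0.00117224]
obj [ 0.70265146 -0.02372654  0.13256499]
obj [0.6229861  0.05786069 0.00586532]
obj [ 0.60104207 -0.04968118  0.08696629]
obj [0.33789881 0.39081008 0.01020734]
obj [ 0.76506485 -0.50863286  0.17117888]
obj [ 0.55384669 -0.58680469  0.13526904]
obj [ 0.83213924 -0.32697222  0.17942696]
```

View pics/c1.png

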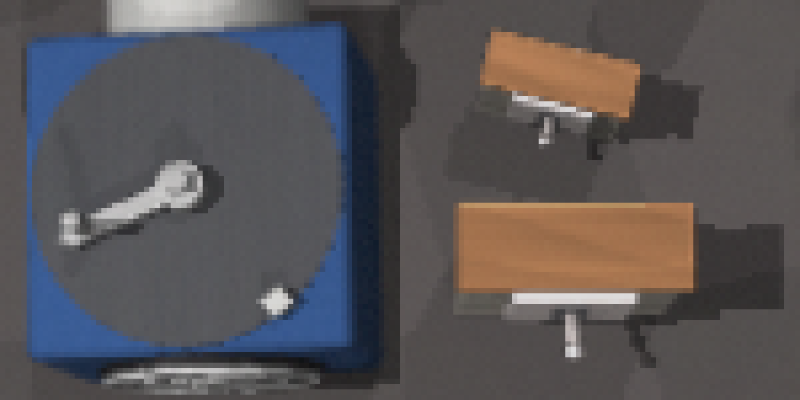

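Middle post (298,163) fits: its cap top measures 141 mm, against 97 mm and 206 mm for the other two. Crop pixels: spindle end (182,183), arm post top (72,218), tab (277,300) and toggle tip (572,352).

```bash
cat > g.py <<'E'
from h import *
P=lambda x,y,z,o=125,p=130: pt('t0',o+x*75/400-.5+.09,p+y*75/400-.5+.09,z)
S=P(182,183,.2);S2=P(182,183,.19);T=P(277,300,.184);B=P(72,218,.224)
tg=P(172,352,.109,265,115)
E
python3 - <<'E'
from g import *
print(S,S2,T,B,tg, np.linalg.norm((T-S)[:2]),np.linalg.norm((B-S)[:2]))
h=lambda v:np.degrees(np.arctan2(v[1],v[0]))
print(h(B-S),h(T-S))
E
```

```text
[0.55195827 0.23465733 0.2       ] [0.55368585 0.23682786 0.19      ] [0.47827303 0.1724032  0.184     ] [0.52441206 0.30012233 0.224     ] [ 0.51315076 -0.25053214  0.109     ] 0.09646290492632001 0.07102436229005524
112.82026668309027 -139.80667833068625
```

```bash
python3 -m crank '[{"jaw":0,"z":-50},{"jaw":0,"x":40,"y":-13.5,"z":-10},{"jaw":0,"x":40,"y":-13.5,"z":-10},{"jaw":0,"x":40,"y":-13.5,"z":-10},{"jaw":0,"x":40,"y":-13.5,"z":-10},{"jaw":0,"x":40,"y":-13.5,"z":-10},{"jaw":0,"x":40,"y":-13.5,"z":-10},{"jaw":0,"x":40,"y":-13.5,"z":-10},{"jaw":0,"x":40,"y":-13.5,"z":-10},{"jaw":0,"x":40,"y":-13.5}]'
python3 -m crank '[{"jaw":0,"x":21,"y":-47},{"jaw":0,"x":21,"y":-47},{"jaw":0,"x":21,"y":-47},{"jaw":0,"x":21,"y":-47},{"jaw":0,"x":21,"y":-47},{"jaw":0,"x":21,"y":-47},{"jaw":0,"x":21,"y":-47},{"jaw":0,"x":21,"y":-47},{"jaw":0,"x":21,"y":-47},{"jaw":0,"x":21,"y":-47},{"jaw":0,"x":21,"y":-47},{"jaw":0,"x":21,"y":-47}]'
python3 -m crank '[{"jaw":0,"az":-9.6},{"jaw":0,"az":-9.6},{"jaw":0,"az":-9.6},{"jaw":0,"az":-9.6},{"jaw":0,"az":-9.6},{"jaw":0,"az":-9.6},{"jaw":0,"az":-9.6},{"jaw":0,"az":-9.6},{"jaw":0,"az":-9.6},{"jaw":0}]'
python3 - <<'E'
from h import *
st(); shot('wrist','w1'); cv2.imwrite('pics/w1b.png',cv2.resize(cv2.imread('pics/w1.png'),(800,600)))
E
```

```text
t 0.1 p [ 0.2835 -0.612   0.2304] q [-8.000e-04  9.766e-01  2.152e-01 -2.000e-04] F [0.19 0.59 0.03] w 1.0021422699358986 j [ 1.03  0.48  0.02  1.56 -0.01  1.11 -0.08]
[[ 0.907  0.42  -0.001]
 [ 0.42  -0.907  0.001]
 [-0.    -0.002 -1.   ]]schema error: expected keys jaw, x, y, z, ax, ay, az
schema error: expected keys jaw, x, y, z, ax, ay, az
schema error: expected keys jaw, x, y, z, ax, ay, az
```

View pics/w1b.png

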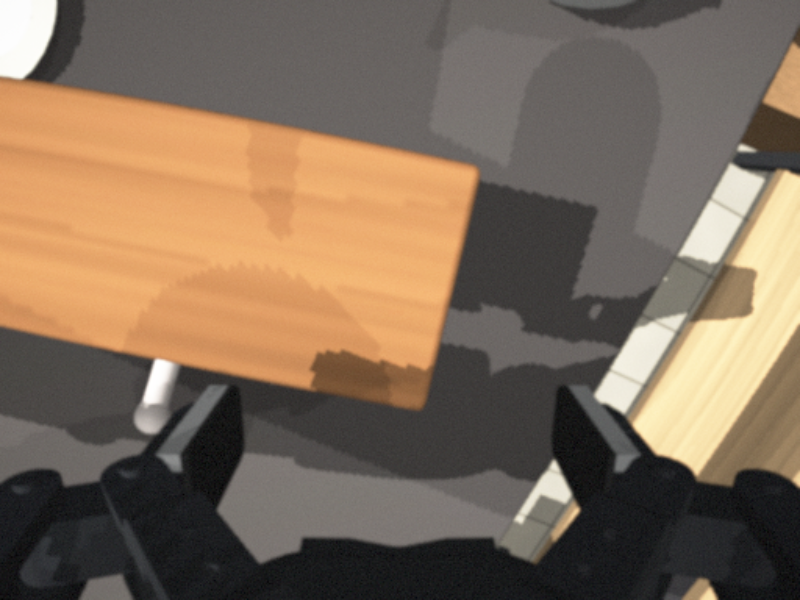

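The moves were refused because every row needs all the keys. The wrist view shows the large look-alike post and its toggle below me. Retrying with full rows.

```bash
python3 -m crank '[{"jaw":0,"x":0,"y":0,"z":-50,"ax":0,"ay":0,"az":0},{"jaw":0,"x":40,"y":-13.5,"z":-10,"ax":0,"ay":0,"az":0},{"jaw":0,"x":40,"y":-13.5,"z":-10,"ax":0,"ay":0,"az":0},{"jaw":0,"x":40,"y":-13.5,"z":-10,"ax":0,"ay":0,"az":0},{"jaw":0,"x":40,"y":-13.5,"z":-10,"ax":0,"ay":0,"az":0},{"jaw":0,"x":40,"y":-13.5,"z":-10,"ax":0,"ay":0,"az":0},{"jaw":0,"x":40,"y":-13.5,"z":-10,"ax":0,"ay":0,"az":0},{"jaw":0,"x":40,"y":-13.5,"z":-10,"ax":0,"ay":0,"az":0},{"jaw":0,"x":40,"y":-13.5,"z":-10,"ax":0,"ay":0,"az":0},{"jaw":0,"x":40,"y":-13.5,"z":0,"ax":0,"ay":0,"az":0}]'
python3 -m crank '[{"jaw":0,"x":21,"y":-47,"z":0,"ax":0,"ay":0,"az":0},{"jaw":0,"x":21,"y":-47,"z":0,"ax":0,"ay":0,"az":0},{"jaw":0,"x":21,"y":-47,"z":0,"ax":0,"ay":0,"az":0},{"jaw":0,"x":21,"y":-47,"z":0,"ax":0,"ay":0,"az":0},{"jaw":0,"x":21,"y":-47,"z":0,"ax":0,"ay":0,"az":0},{"jaw":0,"x":21,"y":-47,"z":0,"ax":0,"ay":0,"az":0},{"jaw":0,"x":21,"y":-47,"z":0,"ax":0,"ay":0,"az":0},{"jaw":0,"x":21,"y":-47,"z":0,"ax":0,"ay":0,"az":0},{"jaw":0,"x":21,"y":-47,"z":0,"ax":0,"ay":0,"az":0},{"jaw":0,"x":21,"y":-47,"z":0,"ax":0,"ay":0,"az":0},{"jaw":0,"x":21,"y":-47,"z":0,"ax":0,"ay":0,"az":0},{"jaw":0,"x":21,"y":-47,"z":0,"ax":0,"ay":0,"az":0}]'
python3 -m crank '[{"jaw":0,"x":0,"y":0,"z":0,"ax":0,"ay":0,"az":-9.6},{"jaw":0,"x":0,"y":0,"z":0,"ax":0,"ay":0,"az":-9.6},{"jaw":0,"x":0,"y":0,"z":0,"ax":0,"ay":0,"az":-9.6},{"jaw":0,"x":0,"y":0,"z":0,"ax":0,"ay":0,"az":-9.6},{"jaw":0,"x":0,"y":0,"z":0,"ax":0,"ay":0,"az":-9.6},{"jaw":0,"x":0,"y":0,"z":0,"ax":0,"ay":0,"az":-9.6},{"jaw":0,"x":0,"y":0,"z":0,"ax":0,"ay":0,"az":-9.6},{"jaw":0,"x":0,"y":0,"z":0,"ax":0,"ay":0,"az":-9.6},{"jaw":0,"x":0,"y":0,"z":0,"ax":0,"ay":0,"az":-9.6},{"jaw":0,"x":0,"y":0,"z":0,"ax":0,"ay":0,"az":0}]'
python3 - <<'E'
from g import *
st(); shot('wrist','w2'); print(proj('w2',S),proj('w2',T),proj('w2',B))
```

```text
t: 1.4
eef_pos: [0.5604, -0.3501, 0.3621]
tool_rot: [0.0, 0.977, 0.215, 0.0]
contact_force: [-0.3, -0.9, 0.1]
gripper_width: -0.001
t: 2.9
eef_pos: [0.5507, 0.2681, 0.3611]
tool_rot: [0.0, 0.977, 0.215, -0.0]
contact_force: [0.3, -0.5, -0.4]
gripper_width: -0.0
t: 4.15
eef_pos: [0.5509, 0.2665, 0.3609]
tool_rot: [-0.0, 0.565, 0.825, -0.0]
contact_force: [0.3, -0.4, -0.1]
gripper_width: 0.003
t 4.15 p [0.5509 0.2665 0.3609] q [-3.000e-04  5.653e-01  8.249e-01 -3.000e-04] F [ 0.29 -0.36 -0.1 ] w 0.0030724660100264352 j [-0.04  0.36 -0.69  1.51  0.23  1.36 -0.38]
[[-0.361  0.933 -0.001]
 [ 0.933  0.361 -0.   ]
 [ 0.    -0.001 -1.   ]]
(np.float64(241.77948711962375), np.float64(205.37741740480087)) (np.float64(153.4269989240543), np.float64(229.58137693461575)) (np.float64(237.42980111671517), np.float64(131.9001472103418))bash: warning: here-document at line 20 delimited by end-of-file (wanted `E')
```

```bash
python3 -c "
from h import *
a=cv2.resize(cv2.imread('pics/w2.png'),(800,600),interpolation=3); cv2.imwrite('pics/w2b.png',a)"
```

```text
(no output)
```

View pics/w2b.png

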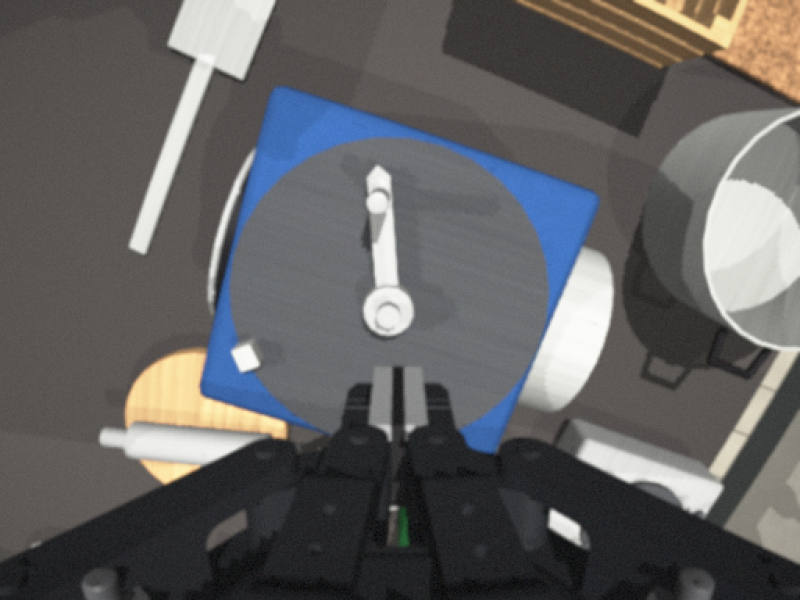

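The close view shows the spindle end at (388,315), post top at (377,200), tab top at (246,354) and housing corners at (275,88), (598,197) and (202,392).

```bash
cat > m.py <<'E'
from h import *
W=lambda u,v,z,f='w2': pt(f,(u+.5)/1.5625-.5,(v+.5)/1.5625-.5,z)
E
python3 - <<'E'
from m import *
S=W(388,315,.2);T=W(246,354,.184);B=W(377,200,.224);tip=W(378,168,.184)
h=lambda v:np.degrees(np.arctan2(v[1],v[0]))
print(S,T,B); print([(np.linalg.norm((X-S)[:2]),h(X-S)) for X in (T,B,tip)])
c=[W(u,v,.17) for u,v in ((275,88),(598,197),(202,392))]
print('centre',(c[1]+c[2])/2, np.linalg.norm(c[0]-c[1]),np.linalg.norm(c[0]-c[2]),'yaw',h(c[0]-c[2]),h(c[1]-c[0]))
p,R=st()
S0=S
d=lambda a:np.array([np.cos(np.radians(a)),np.sin(np.radians(a)),0])
a=h(B-S); goal=S+.07*d(a)-d(a+90)*.045; goal[2]=.195
print('goal',goal,'tool mm',R.T@(goal-p)*1000)
E
```

```text
[0.55614053 0.24046378 0.2       ] [0.48098778 0.17724783 0.184     ] [0.52604142 0.3042996  0.224     ]
[(np.float64(0.09820485081251593), np.float64(-139.93058780956636)), (np.float64(0.07057597155182394), np.float64(115.24426433129841)), (np.float64(0.0856560547066315), np.float64(115.05678600316241))]
centre [0.55614575 0.24159129 0.17      ] 0.20970793977289165 0.20876473973646872 yaw 93.45878016211566 3.319058793857268
t 4.2 p [0.5509 0.2665 0.361 ] q [-2.000e-04  5.661e-01  8.244e-01 -3.000e-04] F [-0.33  0.79  0.78] w -0.002854305275275982 j [-0.04  0.36 -0.69  1.51  0.23  1.36 -0.38]
[[-0.359  0.933 -0.001]
 [ 0.933  0.359 -0.   ]
 [ 0.    -0.001 -1.   ]]
goal [0.56698946 0.32297015 0.195     ] tool mm [ 46.89803358  35.42548943 165.94429373]
```

```bash
python3 -m crank '[{"jaw":0,"x":47,"y":35.5,"z":0,"ax":0,"ay":0,"az":0},{"jaw":0,"x":0,"y":0,"z":40,"ax":0,"ay":0,"az":-4.2},{"jaw":0,"x":0,"y":0,"z":40,"ax":0,"ay":0,"az":0},{"jaw":0,"x":0,"y":0,"z":40,"ax":0,"ay":0,"az":0},{"jaw":0,"x":0,"y":0,"z":30,"ax":0,"ay":0,"az":0},{"jaw":0,"x":0,"y":0,"z":16,"ax":0,"ay":0,"az":0},{"jaw":0,"x":0,"y":0,"z":0,"ax":0,"ay":0,"az":0},{"jaw":0,"x":0,"y":0,"z":0,"ax":0,"ay":0,"az":0}]'
python3 - <<'E'
from m import *
st()
E
python3 -m crank '[{"jaw":0,"x":0,"y":-12,"z":0,"ax":0,"ay":0,"az":0},{"jaw":0,"x":0,"y":-10,"z":0,"ax":0,"ay":0,"az":0},{"jaw":0,"x":2.5,"y":-12.5,"z":0,"ax":0,"ay":0,"az":-10},{"jaw":0,"x":2.5,"y":-12.5,"z":0,"ax":0,"ay":0,"az":-10},{"jaw":0,"x":2.5,"y":-12.5,"z":0,"ax":0,"ay":0,"az":-10},{"jaw":0,"x":0,"y":0,"z":0,"ax":0,"ay":0,"az":0}]'
python3 - <<'E'
from m import *
st(); shot('wrist','w3'); cv2.imwrite('pics/w3b.png',cv2.resize(cv2.imread('pics/w3.png'),(800,600),interpolation=3))
E
```

```text
t: 5.2
eef_pos: [0.5676, 0.3241, 0.1968]
tool_rot: [0.0, 0.534, 0.845, 0.001]
contact_force: [0.7, 0.0, -0.4]
gripper_width: -0.002
t 5.2 p [0.5676 0.3241 0.1968] q [4.000e-04 5.343e-01 8.453e-01 1.000e-03] F [ 0.71  0.04 -0.39] w -0.0023244699814466687 j [-0.15  0.56 -0.66  1.61  0.37  1.1  -0.47]
[[-0.429  0.903  0.002]
 [ 0.903  0.429  0.001]
 [ 0.     0.002 -1.   ]]
t: 5.95
eef_pos: [0.5118, 0.2981, 0.1958]
tool_rot: [0.0, 0.297, 0.955, -0.0]
contact_force: [1.2, -0.3, 0.8]
gripper_width: 0.001
t 5.95 p [0.5118 0.2981 0.1958] q [ 3.000e-04  2.975e-01  9.547e-01 -0.000e+00] F [ 1.22 -0.35  0.82] w 0.0013882701364190712 j [-0.03  0.5  -0.81  1.75  0.41  1.06 -0.01]
[[-0.823  0.568  0.001]
 [ 0.568  0.823 -0.   ]
 [-0.001  0.    -1.   ]]
```

View pics/w3b.png

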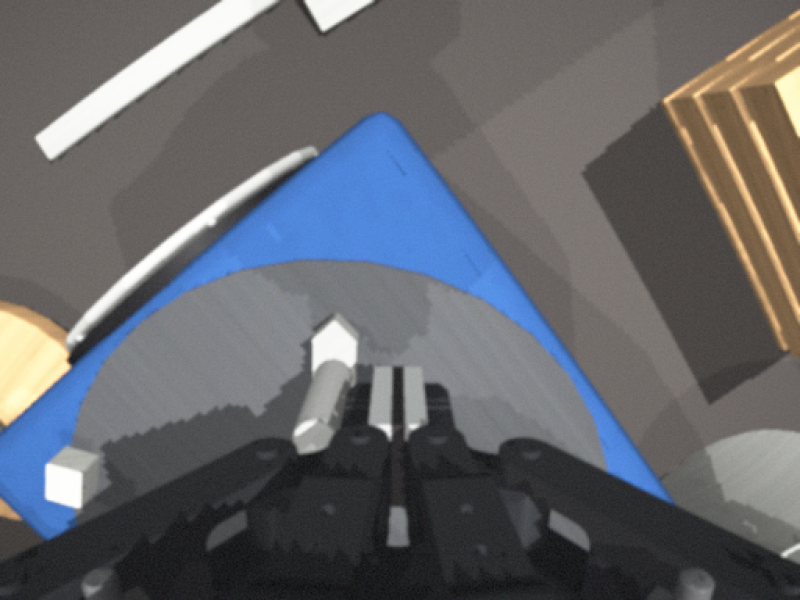

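In contact: the arm tip is at (338,316), with the post against the finger at (325,410) and the tab at (72,476).

```bash
python3 - <<'E'
from m import *
S=np.array([.5561,.2405,0]); h=lambda v:np.degrees(np.arctan2(v[1],v[0]))
for n,u,v in (('tip',338,316),('tab',71,478)):
    X=W(u,v,.184,'w3'); print(n,X,np.linalg.norm((X-S)[:2]),h(X-S))
p,R=st(); e=R.T@(S-p)*1000; print('pivot in tool',e, 'xhead',h(R[:,0]),'TCP head',h(p-S))
E
```

```text
tip [0.48557216 0.29522636 0.184     ] 0.08927009873209968 142.1901832980692
tab [0.47999587 0.18003675 0.184     ] 0.09719898464851504 -141.5335426844881
t 6.0 p [0.5125 0.298  0.1957] q [ 4.000e-04  2.987e-01  9.543e-01 -0.000e+00] F [ 0.72 -0.33  0.95] w -0.0004844176031221832 j [-0.03  0.5  -0.81  1.75  0.41  1.06 -0.01]
[[-0.822  0.57   0.001]
 [ 0.57   0.822 -0.   ]
 [-0.001  0.    -1.   ]]
pivot in tool [-68.51468394 -22.39494923 195.76866803] xhead 145.2379600674667 TCP head 127.19031857683589
```

```bash
python3 -m crank '[{"jaw":0,"x":2.8,"y":-12.5,"z":0,"ax":0,"ay":0,"az":-10},{"jaw":0,"x":2.8,"y":-12.5,"z":0,"ax":0,"ay":0,"az":-10},{"jaw":0,"x":2.8,"y":-12.5,"z":0,"ax":0,"ay":0,"az":-10},{"jaw":0,"x":2.8,"y":-12.5,"z":0,"ax":0,"ay":0,"az":-10},{"jaw":0,"x":2.8,"y":-12.5,"z":0,"ax":0,"ay":0,"az":-10},{"jaw":0,"x":2.8,"y":-12.5,"z":0,"ax":0,"ay":0,"az":-10},{"jaw":0,"x":1.7,"y":-6.2,"z":0,"ax":0,"ay":0,"az":-5},{"jaw":0,"x":1,"y":-3.7,"z":0,"ax":0,"ay":0,"az":-3},{"jaw":0,"x":0,"y":0,"z":0,"ax":0,"ay":0,"az":0}]'
python3 - <<'E'
from m import *
p,R=st(); S=np.array([.5561,.2405,0]); h=lambda v:np.degrees(np.arctan2(v[1],v[0]))
e=R.T@(S-p)*1000; print('pivot in tool',e, 'xhead',h(R[:,0]),'TCP head',h(p-S))
shot('wrist','w4'); cv2.imwrite('pics/w4b.png',cv2.resize(cv2.imread('pics/w4.png'),(800,600),interpolation=3))
E
```

```text
t: 7.12
eef_pos: [0.4872, 0.2201, 0.1952]
tool_rot: [-0.0, -0.286, 0.958, -0.0]
contact_force: [0.0, -0.2, 0.1]
gripper_width: 0.004
t 7.125 p [0.4872 0.2201 0.1952] q [-1.000e-04 -2.859e-01  9.583e-01 -1.000e-04] F [ 0.04 -0.19  0.13] w 0.0036901569868139474 j [ 0.31  0.52 -1.11  1.88  0.53  1.08  1.14]
[[-0.837 -0.548 -0.   ]
 [-0.548  0.837 -0.   ]
 [ 0.    -0.    -1.   ]]
pivot in tool [-68.84656483 -20.63994878 195.18437177] xhead -146.77481672123074 TCP head -163.48321183447462
```

View pics/w4b.png

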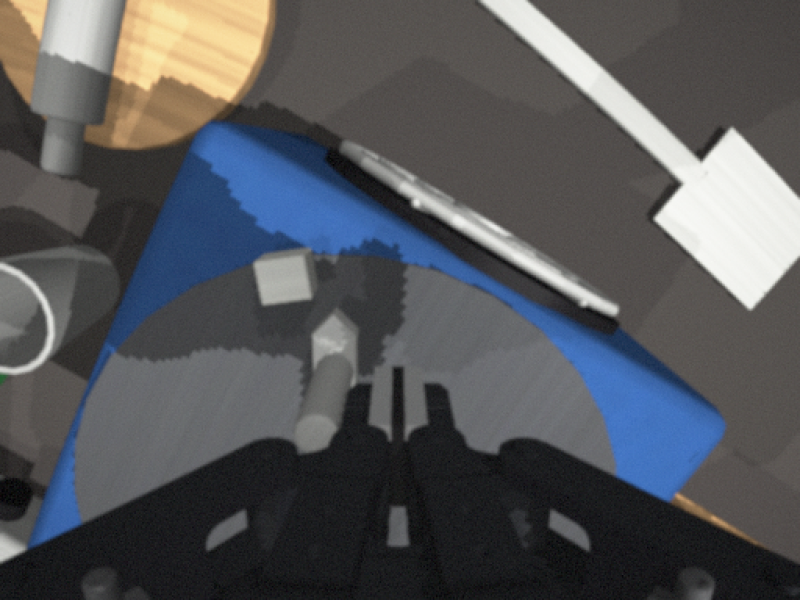

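Now the tip is at (338,312) and the tab's top face centre at (282,278).

```bash
python3 - <<'E'
from m import *
S=np.array([.5561,.2405,0]); h=lambda v:np.degrees(np.arctan2(v[1],v[0]))
for n,u,v in (('tip',338,312),('tab',282,278)):
    X=W(u,v,.184,'w4'); print(n,X,np.linalg.norm((X-S)[:2]),h(X-S))
E
```

```text
tip [0.47973961 0.19312773 0.184     ] 0.0898612295390184 -148.1854649642849
tab [0.47990014 0.17352831 0.184     ] 0.10144765348223211 -138.68791761094744
```

```bash
python3 -m crank '[{"jaw":0,"x":1.4,"y":-5.6,"z":0,"ax":0,"ay":0,"az":-4.5},{"jaw":0,"x":1.0,"y":-3.7,"z":0,"ax":0,"ay":0,"az":-3},{"jaw":0,"x":0.5,"y":-1.9,"z":0,"ax":0,"ay":0,"az":-1.5},{"jaw":0,"x":0,"y":0,"z":0,"ax":0,"ay":0,"az":0},{"jaw":0,"x":0,"y":8,"z":0,"ax":0,"ay":0,"az":0},{"jaw":0,"x":0,"y":12,"z":0,"ax":0,"ay":0,"az":0},{"jaw":0,"x":0,"y":10,"z":-30,"ax":0,"ay":0,"az":0},{"jaw":0,"x":0,"y":0,"z":-50,"ax":0,"ay":0,"az":0},{"jaw":0,"x":0,"y":0,"z":0,"ax":0,"ay":0,"az":0},{"jaw":0,"x":0,"y":0,"z":0,"ax":0,"ay":0,"az":0}]'
python3 - <<'E'
from m import *
st()
shot('wrist','w5'); cv2.imwrite('pics/w5b.png',cv2.resize(cv2.imread('pics/w5.png'),(800,600),interpolation=3))
E
```

```text
t: 8.43
eef_pos: [0.4705, 0.2319, 0.2749]
tool_rot: [-0.0, -0.362, 0.932, -0.0]
contact_force: [0.6, 0.8, -0.5]
gripper_width: 0.002
t 8.425 p [0.4705 0.2319 0.2749] q [-0.000e+00 -3.622e-01  9.321e-01 -4.000e-04] F [ 0.62  0.81 -0.52] w 0.002214604995850197 j [ 0.39  0.44 -1.24  1.8   0.44  1.22  1.34]
[[-0.738 -0.675  0.   ]
 [-0.675  0.738 -0.001]
 [ 0.    -0.001 -1.   ]]
```

View pics/w5b.png

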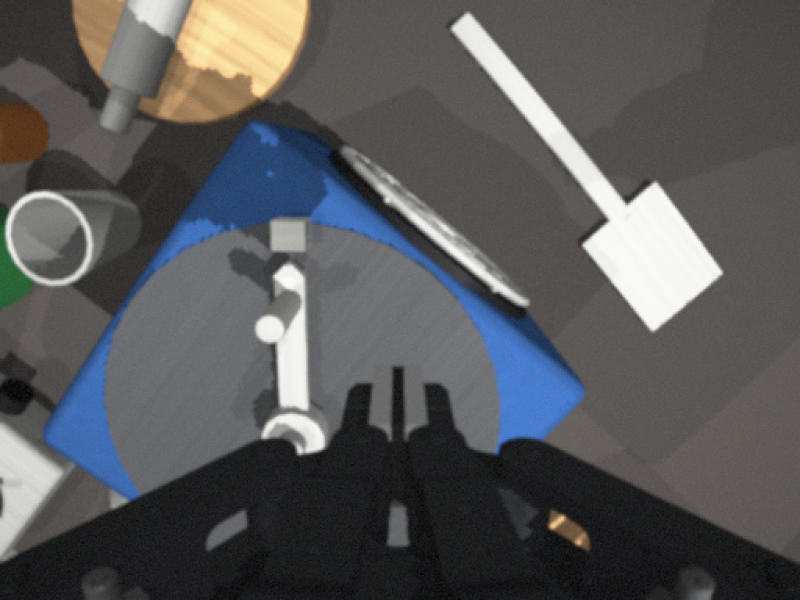

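Damper is done: the bar's axis runs (293,405)→tip (289,263)→tab centre (288,235), aligned to about 1 px, with the finger clear. Next I unwind the wrist and go to the switch post.

```bash
python3 -m crank '[{"jaw":0,"x":0,"y":0,"z":-50,"ax":0,"ay":0,"az":0},{"jaw":0,"x":0,"y":0,"z":-35,"ax":0,"ay":0,"az":10.2},{"jaw":0,"x":0,"y":0,"z":0,"ax":0,"ay":0,"az":10.2},{"jaw":0,"x":0,"y":0,"z":0,"ax":0,"ay":0,"az":10.2},{"jaw":0,"x":0,"y":0,"z":0,"ax":0,"ay":0,"az":10.2},{"jaw":0,"x":0,"y":0,"z":0,"ax":0,"ay":0,"az":10.2},{"jaw":0,"x":0,"y":0,"z":0,"ax":0,"ay":0,"az":10.2},{"jaw":0,"x":0,"y":0,"z":0,"ax":0,"ay":0,"az":10.2},{"jaw":0,"x":0,"y":0,"z":0,"ax":0,"ay":0,"az":10.2},{"jaw":0,"x":0,"y":0,"z":0,"ax":0,"ay":0,"az":10.2},{"jaw":0,"x":0,"y":0,"z":0,"ax":0,"ay":0,"az":10.2},{"jaw":0,"x":0,"y":0,"z":0,"ax":0,"ay":0,"az":10.2}]'
python3 -m crank '[{"jaw":0,"x":0,"y":0,"z":0,"ax":0,"ay":0,"az":10.2},{"jaw":0,"x":0,"y":0,"z":0,"ax":0,"ay":0,"az":10.2},{"jaw":0,"x":0,"y":0,"z":0,"ax":0,"ay":0,"az":10},{"jaw":0,"x":0,"y":0,"z":0,"ax":0,"ay":0,"az":0}]'
python3 - <<'E'
from m import *
p,R=st(); print(R.T@(np.array([.50,-.25,.30])-p)*1000)
E
```

```text
t: 9.98
eef_pos: [0.4705, 0.2314, 0.3588]
tool_rot: [-0.001, 0.574, 0.819, -0.001]
contact_force: [1.0, 0.1, 0.7]
gripper_width: -0.002
t: 10.48
eef_pos: [0.4705, 0.2315, 0.3591]
tool_rot: [-0.0, 0.766, 0.642, -0.001]
contact_force: [-0.0, -0.6, 0.3]
gripper_width: 0.001
t 10.475 p [0.4705 0.2315 0.3591] q [-2.000e-04  7.663e-01  6.424e-01 -1.100e-03] F [-0.05 -0.57  0.25] w 0.0007332740134161214 j [ 0.12  0.21 -0.81  1.7   0.16  1.3  -0.9 ]
[[ 0.175  0.985 -0.002]
 [ 0.985 -0.175 -0.001]
 [-0.001 -0.002 -1.   ]]
[-468.90245561  113.19772359   59.53871997]
```

```bash
python3 -m crank '[{"jaw":0,"x":-47,"y":10,"z":0,"ax":0,"ay":0,"az":0},{"jaw":0,"x":-47,"y":10,"z":0,"ax":0,"ay":0,"az":0},{"jaw":0,"x":-47,"y":10,"z":0,"ax":0,"ay":0,"az":0},{"jaw":0,"x":-47,"y":10,"z":0,"ax":0,"ay":0,"az":0},{"jaw":0,"x":-47,"y":10,"z":0,"ax":0,"ay":0,"az":0},{"jaw":0,"x":-47,"y":10,"z":0,"ax":0,"ay":0,"az":0},{"jaw":0,"x":-47,"y":10,"z":0,"ax":0,"ay":0,"az":0},{"jaw":0,"x":-47,"y":10,"z":0,"ax":0,"ay":0,"az":0},{"jaw":0,"x":-47,"y":10,"z":0,"ax":0,"ay":0,"az":0},{"jaw":0,"x":-47,"y":10,"z":0,"ax":0,"ay":0,"az":0}]'
python3 -m crank '[{"jaw":0,"x":0,"y":0,"z":15,"ax":0,"ay":0,"az":10},{"jaw":0,"x":0,"y":0,"z":15,"ax":0,"ay":0,"az":10},{"jaw":0,"x":0,"y":0,"z":15,"ax":0,"ay":0,"az":10},{"jaw":0,"x":0,"y":0,"z":15,"ax":0,"ay":0,"az":10},{"jaw":0,"x":0,"y":0,"z":15,"ax":0,"ay":0,"az":10},{"jaw":0,"x":0,"y":0,"z":15,"ax":0,"ay":0,"az":10},{"jaw":0,"x":0,"y":0,"z":15,"ax":0,"ay":0,"az":10},{"jaw":0,"x":0,"y":0,"z":15,"ax":0,"ay":0,"az":10},{"jaw":0,"x":0,"y":0,"z":0,"ax":0,"ay":0,"az":0}]'
python3 -m crank '[{"jaw":0,"x":0,"y":0,"z":0,"ax":0,"ay":9,"az":0},{"jaw":0,"x":0,"y":0,"z":0,"ax":0,"ay":9,"az":0},{"jaw":0,"x":0,"y":0,"z":0,"ax":0,"ay":9,"az":0},{"jaw":0,"x":0,"y":0,"z":0,"ax":0,"ay":9,"az":0},{"jaw":0,"x":0,"y":0,"z":0,"ax":0,"ay":0,"az":0}]'
python3 - <<'E'
from m import *
st(); shot('wrist','w6'); cv2.imwrite('pics/w6b.png',cv2.resize(cv2.imread('pics/w6.png'),(800,600),interpolation=3)); print(proj('w6',[.513,-.2505,.109]))
E
```

```text
t: 11.72
eef_pos: [0.4862, -0.2499, 0.3595]
tool_rot: [-0.001, 0.766, 0.643, -0.0]
contact_force: [0.9, -0.3, 0.7]
gripper_width: 0.001
t: 12.85
eef_pos: [0.4855, -0.2479, 0.2385]
tool_rot: [-0.001, 1.0, 0.001, -0.002]
contact_force: [0.4, 0.3, -0.0]
gripper_width: 0.0
t: 13.48
eef_pos: [0.4869, -0.244, 0.2396]
tool_rot: [-0.007, 0.96, 0.003, 0.281]
contact_force: [0.3, -0.3, 0.2]
gripper_width: 0.001
t 13.475 p [ 0.4869 -0.244   0.2396] q [-0.0069  0.9598  0.0032  0.2807] F [ 0.34 -0.34  0.23] w 0.0008023760755629765 j [ 0.91  0.1  -0.41  2.2  -0.62  0.43 -0.54]
[[ 0.842  0.01   0.539]
 [ 0.002 -1.     0.015]
 [ 0.539 -0.011 -0.842]]
(np.float64(264.17120615679454), np.float64(241.05759422510303))
```

View pics/w6b.png

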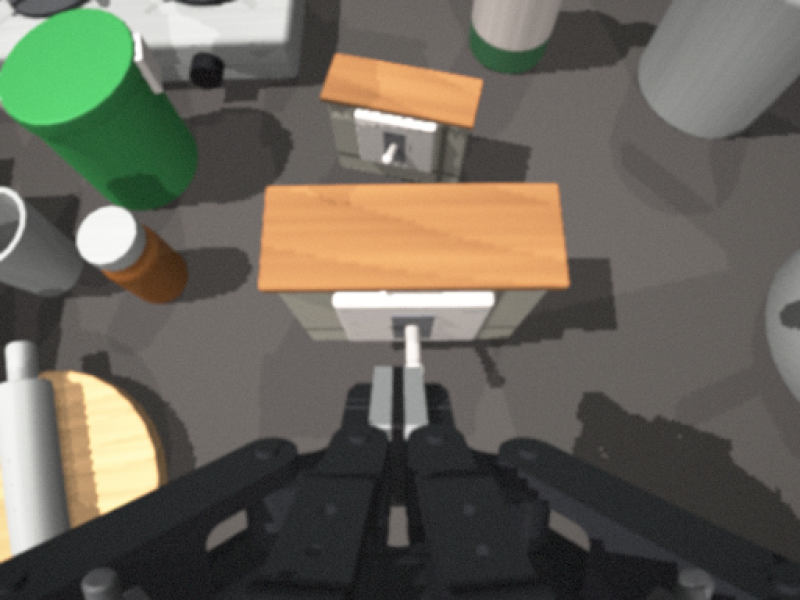

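The middle post is straight ahead: cap front edge (258,290)–(570,288), lever (412,330)–(415,365) with its tip hidden behind the fingers.

```bash
python3 - <<'E'
from m import *
for u,v,z in ((259,290,.143),(569,288,.143),(413,287,.143),(412,330,.092),(414,362,.104)): print(u,v,W(u,v,z,'w6'), pt('w6',int(u/1.5625),int(v/1.5625)))
E
```

```text
259 290 [ 0.55121438 -0.17160862  0.143     ] [ 0.55314367 -0.16966749  0.13808602]
569 288 [ 0.55344166 -0.32897632  0.143     ] [ 6.00761455e-01 -3.76012891e-01 -1.36215292e-04]
413 287 [ 0.55333028 -0.24977892  0.143     ] [ 0.55412296 -0.2496861   0.14185328]
412 330 [ 0.54337116 -0.25009015  0.092     ] [ 0.54250775 -0.2495806   0.09564251]
414 362 [ 0.52212629 -0.25109043  0.104     ] [ 0.52113398 -0.25027899  0.11193175]
```

Pivot ≈ (0.548, −0.250, 0.088), and the lever tip agrees with the top-view estimate to within 4 mm. Approaching to just above it, then pressing straight down.

```bash
python3 -m crank '[{"jaw":0,"x":-6,"y":1.9,"z":25.7,"ax":0,"ay":0,"az":0},{"jaw":0,"x":-6,"y":1.9,"z":25.7,"ax":0,"ay":0,"az":0},{"jaw":0,"x":-6,"y":1.9,"z":25.7,"ax":0,"ay":0,"az":0},{"jaw":0,"x":-6,"y":1.9,"z":25.7,"ax":0,"ay":0,"az":0},{"jaw":0,"x":0,"y":0,"z":0,"ax":0,"ay":0,"az":0},{"jaw":0,"x":0,"y":0,"z":0,"ax":0,"ay":0,"az":0}]'
python3 - <<'E'
from m import *
p,R=st(); print(R.T@(np.array([.522,-.250,.078])-p)*1000)
E
```

```text
t: 14.28
eef_pos: [0.5255, -0.2499, 0.1419]
tool_rot: [-0.007, 0.959, 0.003, 0.282]
contact_force: [-0.3, -0.5, -0.0]
gripper_width: -0.001
t 14.275 p [ 0.5255 -0.2499  0.1419] q [-0.0068  0.9593  0.0034  0.2824] F [-0.33 -0.51 -0.02] w -0.0006326177594656053 j [ 0.9   0.33 -0.48  2.21 -0.77  0.17 -0.35]
[[ 0.84   0.01   0.542]
 [ 0.003 -1.     0.015]
 [ 0.542 -0.011 -0.84 ]]
[-37.53535149   0.73534556  51.85122414]
```

Joint 6 is at its lower limit (0.17), so I'm reducing the tilt to about 18°. The gripper body still clears the cap at that angle.

```bash
python3 -m crank '[{"jaw":0,"x":0,"y":0,"z":0,"ax":0,"ay":-7,"az":0},{"jaw":0,"x":0,"y":0,"z":0,"ax":0,"ay":-7,"az":0},{"jaw":0,"x":0,"y":0,"z":0,"ax":0,"ay":0,"az":0},{"jaw":0,"x":0,"y":0,"z":0,"ax":0,"ay":0,"az":0}]'
python3 - <<'E'
from m import *
p,R=st(); print(R.T@(np.array([.526,-.250,.085])-p)*1000,R.T@np.array([0,0,-10]))
E
```

```text
t: 14.78
eef_pos: [0.5258, -0.2468, 0.137]
tool_rot: [-0.013, 0.978, 0.007, 0.206]
contact_force: [-0.3, -0.2, 0.3]
gripper_width: -0.002
t 14.775 p [ 0.5258 -0.2468  0.137 ] q [-0.0126  0.9784  0.0065  0.2061] F [-0.26 -0.24  0.34] w -0.0022128081878802566 j [ 0.49  0.31 -0.05  2.14 -0.53  0.36 -0.65]
[[ 0.915  0.018  0.403]
 [ 0.008 -1.     0.027]
 [ 0.403 -0.022 -0.915]]
[-20.77784501   4.34483991  47.53563784] [-4.03447846  0.22002232  9.1473807 ]
```

```bash
python3 -m crank '[{"jaw":0,"x":-4.2,"y":0.9,"z":9.5,"ax":0,"ay":0,"az":0},{"jaw":0,"x":-4.2,"y":0.9,"z":9.5,"ax":0,"ay":0,"az":0},{"jaw":0,"x":-4.2,"y":0.9,"z":9.5,"ax":0,"ay":0,"az":0},{"jaw":0,"x":-4.2,"y":0.9,"z":9.5,"ax":0,"ay":0,"az":0},{"jaw":0,"x":-4.2,"y":0.9,"z":9.5,"ax":0,"ay":0,"az":0},{"jaw":0,"x":0,"y":0,"z":0,"ax":0,"ay":0,"az":0}]'
python3 - <<'E'
from m import *
p,R=st(); print(R.T@(np.array([.526,-.250,.075])-p)*1000)
E
```

```text
t: 15.52
eef_pos: [0.5251, -0.2505, 0.0831]
tool_rot: [-0.013, 0.979, 0.006, 0.204]
contact_force: [-0.4, -0.6, -0.4]
gripper_width: -0.004
t 15.525 p [ 0.5251 -0.2505  0.0831] q [-0.0132  0.9788  0.0056  0.2043] F [-0.38 -0.59 -0.44] w -0.004147731399544774 j [ 0.57  0.42 -0.15  2.16 -0.61  0.25 -0.54]
[[ 0.916  0.016  0.4  ]
 [ 0.006 -1.     0.028]
 [ 0.4   -0.023 -0.916]]
[-2.41912222 -0.27475802  7.84202604]
```

```bash
python3 -m crank '[{"jaw":0,"x":-1.2,"y":0,"z":2.8,"ax":0,"ay":0,"az":0},{"jaw":0,"x":-1.2,"y":0,"z":2.8,"ax":0,"ay":0,"az":0},{"jaw":0,"x":0,"y":0,"z":0,"ax":0,"ay":0,"az":0}]'
python3 -m crank '[{"jaw":0,"x":-0.8,"y":0,"z":1.9,"ax":0,"ay":0,"az":0},{"jaw":0,"x":0,"y":0,"z":0,"ax":0,"ay":0,"az":0}]'
python3 -c "
from m import *
shot('wrist','w7'); cv2.imwrite('pics/w7b.png',cv2.resize(cv2.imread('pics/w7.png')[150:330,150:390],(800,600),interpolation=3))"
```

```text
t: 15.9
eef_pos: [0.5264, -0.2506, 0.0794]
tool_rot: [-0.012, 0.978, 0.006, 0.206]
contact_force: [-3.5, 1.8, 11.3]
gripper_width: -0.004
t: 16.15
eef_pos: [0.5267, -0.2507, 0.0787]
tool_rot: [-0.012, 0.978, 0.006, 0.207]
contact_force: [-11.3, 3.1, 26.8]
gripper_width: 0.002
```

View pics/w7b.png

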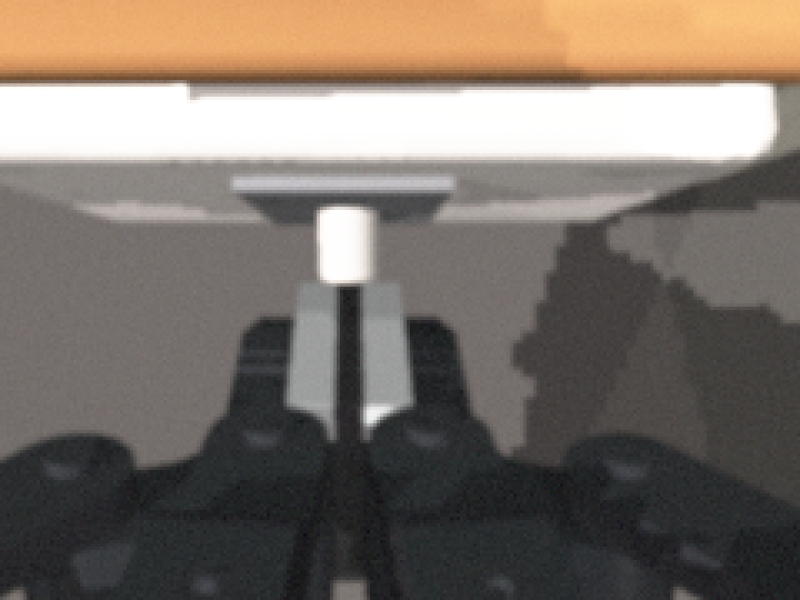

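A sharp force rise (27 N) at TCP z≈0.079 suggests the lower stop. I'll back off and check the lever.

```bash
python3 -m crank '[{"jaw":0,"x":0,"y":0,"z":-10,"ax":0,"ay":0,"az":0},{"jaw":0,"x":0,"y":0,"z":-40,"ax":0,"ay":0,"az":0},{"jaw":0,"x":0,"y":0,"z":-50,"ax":0,"ay":0,"az":0},{"jaw":0,"x":0,"y":-40,"z":-40,"ax":0,"ay":0,"az":0},{"jaw":0,"x":0,"y":-40,"z":0,"ax":0,"ay":0,"az":0},{"jaw":0,"x":0,"y":0,"z":0,"ax":0,"ay":0,"az":0},{"jaw":0,"x":0,"y":0,"z":0,"ax":0,"ay":0,"az":0}]'
python3 - <<'E'
from m import *
st(); shot('wrist','w8'); shot('top','t8'); shot('scene','s8')
for f in('w8','t8','s8'): print(f,[np.round(proj(f,[x,-.25,z]),1) for x,z in ((.548,.088),(.517,.109),(.517,.067))])
a=cv2.imread('pics/w8.png'); b=cv2.imread('pics/t8.png')
cv2.imwrite('pics/w8b.png',np.vstack([cv2.resize(a,(533,400),interpolation=3),np.zeros((0,533,3),np.uint8)]))
A=cv2.resize(b[130:205,125:200],(400,400),interpolation=3);B=cv2.resize(b[145:195,265:340],(400,267),interpolation=3)
w=cv2.resize(a,(400,300),interpolation=3)
cv2.imwrite('pics/f8.png',np.hstack([np.vstack([A,np.zeros((167,400,3),np.uint8)]),np.vstack([B,w])]))
E
```

```text
t: 17.08
eef_pos: [0.4681, -0.1747, 0.2061]
tool_rot: [-0.013, 0.979, 0.006, 0.205]
contact_force: [-0.1, -0.5, 0.6]
gripper_width: 0.004
t 17.075 p [ 0.4681 -0.1747  0.2061] q [-0.0125  0.9787  0.0059  0.205 ] F [-0.13 -0.5   0.57] w 0.0037837606857839025 j [ 0.36  0.06 -0.02  2.26 -0.36  0.46 -0.93]
[[ 0.916  0.017  0.401]
 [ 0.006 -1.     0.027]
 [ 0.401 -0.022 -0.916]]
w8 [array([349.2, 152.7]), array([357.1, 185.3]), array([344. , 192.7])]
t8 [array([296.2, 172. ]), array([296.7, 179.5]), array([295.7, 181.1])]
s8 [array([208.6, 228.3]), array([208.5, 215.7]), array([209.5, 227.1])]
```

View pics/f8.png

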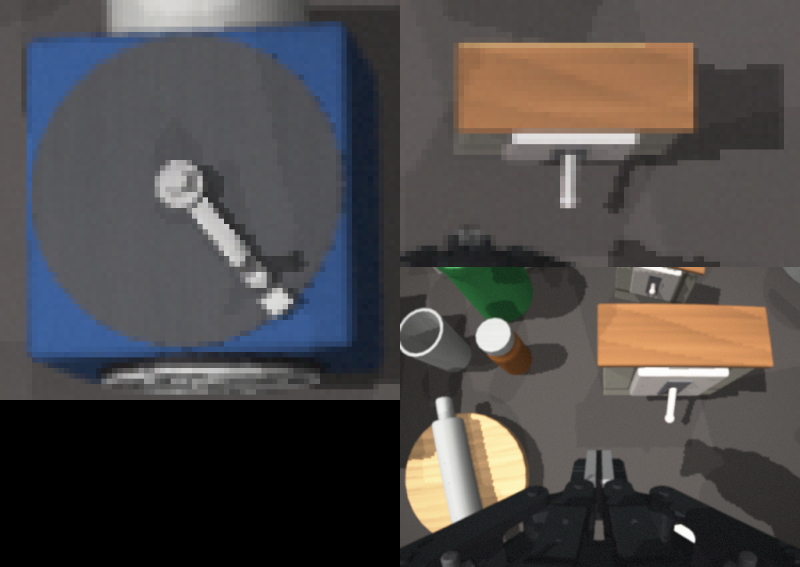

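Damper still aligned. The lever tip at w8 pixel (346,194) matches the predicted "on" position (344,193) rather than "off" (357,185). Confirming with depth and checking the loose objects.

```bash
python3 - <<'E'
from m import *
for u,v in ((345,193),(346,190),(347,184)): print(pt('w8',u,v))
a,b=[cv2.imread('pics/%s.png'%f).astype(int) for f in('t0','t8')]
for n,u,v in (('board',228,203),('canister',235,128),('saucer',302,235),('tumbler',216,155),('jar',242,158),('spatula',150,229)):
    A=a[v-14:v+15,u-14:u+15];B=b[v-14:v+15,u-14:u+15]
    print(n,np.abs(A-B).max(2).mean().round(1),cv2.phaseCorrelate(A.mean(2),B.mean(2)))
E
```

```text
[ 0.51606806 -0.2496738   0.07191235]
[ 0.51865918 -0.25049932  0.07232911]
[ 0.52339057 -0.25060767  0.07580133]
board 9.7 ((-0.09183022604949898, -0.06944047422402377), 0.9948935499743193)
canister 11.4 ((-0.1216236205059893, 0.07512924935703325), 0.9773435368533089)
saucer 58.2 ((0.2503274367390649, 0.6454501511896407), 0.6384877093637528)
tumbler 6.7 ((0.07537339787542408, 0.20980420055971294), 0.9605125991740344)
jar 3.2 ((-0.03854470432300161, -0.0041330855054031446), 1.0184575548201544)
spatula 3.8 ((-0.01325094166626073, 0.06886652346304878), 0.9995369352659034)
```

```bash
python3 -c "
from h import *
print(ticket.hand_in())"
```

```text
the job is handed in; nothing more can be done
None
```

The damper arm points at the tab and the toggle on the middle-sized post is fully down. I handed the job in at about 17 s of the 56 s allowed; no verdict is reported.

- **Damper:** I pushed the arm round by its post with the shut fingertips, through about 105°. The close wrist view showed its tip aligned with the tab's middle to about 1 pixel, and the later top view showed it still in line. The fingertips stayed about 11 mm above the bar, and nothing suggested the arm was lifted.
- **Toggle:** I pressed the lever down until the force rose to about 27 N, which I took as the lower stop. Depth at the lever's end read about 72 mm on its upper surface, so its centre is near 67 mm, which is the full "on" position.
- **Loose things:** In the top view, the chapati board with its rolling pin, canister, tumbler, spice jar and spatula shifted by less than 0.3 pixel. The saucer was hidden by the robot arm in the last picture, so I could not check it, but the tool never went near it.
- **Robot:** At hand-in the gripper stood clear, with the force reading at noise level.

Two things went differently from plan. My first move commands were refused for missing keys, with no motion and no time lost. Joint 6 reached its lower limit (0.17 rad reading) on the way to the toggle, so I reduced the tilt before pressing.

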